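# Tighten the pump-head nut down its deep bore

## Robot

A 6-joint arm with a two-finger parallel gripper is mounted at the origin on a cart in front of the work surface, level with it; the furniture and walls round the work are solid. World frame = base frame: x ahead of the robot, y to its left, z up, the work surface at z = 0. Lengths are in m, angles in degrees, forces in N, time in s.
With the tool pointing down it reaches from about 0.4 to 0.825 m from the base axis. Payload 7 kg.
Tool frame: the origin (TCP) lies midway between the tips of the shut fingers; the grasp point (between the pads) lies 19 mm behind it; z points along the fingers, y is the line along which they close (so a half turn about z gives the same grasp; the last joint's range is limited). The gripper opens to 88 mm and grips with 3 to 60 N. Pads are 19 mm wide; open, the fingers measure 130 mm over their backs; the gripper's body (78 mm by 193 mm) begins 47 mm behind the grasp point.
Start: joints at [84.803, 20.546, 0.682, 0, -70.136, -16.507], TCP at [0.25, 0.627, 0.227] pointing down, gripper open.
Joint ranges: [-176.03, 176.03], [-82.01, 121.73], [-58.28, 71.71], [-173.87, 95.51], [-174.79, -0.11], [-173.66, 173.66]. Speed limits (degrees/s): [136.94, 136.94, 172.46, 180, 180, 180].

## Interface

Orientations are given as [roll, pitch, yaw] about the fixed x, y, z axes, in that order (R = Rz(yaw) Ry(pitch) Rx(roll)).
In Python, from plant import r gives the robot as it stands. The module is installed in compiled form; this text tells all that it offers.
- The arm moves only by the tool play_rows, never from a script. Its argument "rows" is a list of rows, each an object with "slide": the shift along the tool's x, y, z as a fraction of full scale, a list of three; "delta_rot": the turn, a rotation vector about the tool's x, y, z as a fraction of full scale, a list of three; "fingers": the opening, from -1 (shut) to 1 (fully open). In form: [{"slide": [x, y, z], "delta_rot": [rx, ry, rz], "fingers": fingers}, ...]. A call has 1 to 8 rows; each row shifts and turns the commanded pose from where the row before left it, along the tool's axes as they then stand; what a row does not reach is not made up. Full scale, the value 1, is 0.15 m for a shift and 0.08 rad for a turn. A row lasts 1/8 s, in which the tool goes at most 62.5 mm and 10.7 degrees, less where a joint would pass 70% of its speed; a pose out of reach is approached as far as the arm can. A call with a number of a shift or a turn outside -1 to 1 is refused whole. A call with a gripper value outside its range is refused whole. The fingers move at their own pace and stop on an object; "squeeze" is the grip in N (left out, the last holds). Time passes only in rows, so rows that do not move let the fingers close. It gives the time, the measured TCP pose, the force, the opening and the grip force at its end, in the units of the state.
- r.get_state(): the state, without advancing time (a new reading comes with each control period).
- r.capture(name): name is "side" or "top"; returns a dict with "image" (480x640x3 uint8, blue, green, red), "fx", "fy", "cx", "cy" (pixels), "distortion" ([k1, k2, p1, p2, k3] as OpenCV has them; the pictures are not rectified), "R" (3x3) and "t" (3): a world point X has camera coordinates R X + t. Camera axes: x right, y down, z forward; pixel columns grow to the right and rows downward; lengths in m; the calibration is good to about 2 mm. A picture is of the moment at which its call begins. There is no depth.
- r.close_job(): hands the job in; it is judged then, once.
The state is a dict: "time_s": time; "joints": joint angles; "qd": joint speeds; "joint_torque": joint torques, N m; "tcp_pos": TCP position; "eef_rot": TCP orientation; "contact_force": force on the tool from outside, world axes, zero at the start; "moment": the same for the moment, N m; "gripper_width": finger opening in m; "gripper_force": force on a finger pad.
Only numpy, scipy, OpenCV 4.12 (cv2) and the standard library are available. Lean on these libraries where they do the work, as an engineer would, in place of code of your own. Each camera call takes 0.05 s, during which the arm holds its last target. There are 200 camera calls.

## Task

Take the longer of the two tee wrenches out of the grey stand, set it down the deep bore of the pump head so that its slotted socket sits fully on the nut at the bottom, and turn it clockwise (seen from above) until the nut comes up against its stop. Leave the long wrench standing on the nut, and leave the short wrench in the stand.

Things in the scene. Friction and masses are not known exactly. Their poses are not given: they have to be found in the camera images.
- long_wrench: longer steel tee wrench, 0.25 kg, upright in a hole of the stand, foot at z 10 mm. Origin: centre of its foot, z up. Tee bar along x, 90 long, 14 wide, 16 high, centre 140 above the foot (grip its middle from above); 12 mm shank; socket head 40 across, 43 high; slot 20 wide, 20 deep across its underside along x, parallel to the bar. About 30 degrees slack on the nut's bar either way
- short_wrench: the other tee wrench: same head and bar, but the bar's centre only 60 mm above the foot, too short to reach the nut. Origin at the centre of its foot. It stands in the other hole of the stand: a fixed grey block 84 x 204 x 40 mm with two 46 mm holes 30 mm deep, 120 mm apart; which wrench is in which hole varies
- pump_head: fixed pump head, 100 mm high: square base, ribbed round body, flared rim 92 mm across, a port low on its +x and -x sides. Origin: centre of its underside, z up. Bore on its axis: 76 mm wide at the rim (height 100), tapering (it guides the wrench) to 47 mm at height 60, then straight down to the nut. The wrench's foot lands on the nut's flange at height 24 mm; the nut's upright bar reaches to height 39 mm
- cap_nut (a joint): turn of the nut about the bore's axis, rad, growing clockwise from above; stop (tight) at 0.65, starts at 0 to 0.15, friction 0.12 N m, stays where left. Flange 44 mm wide with one upright bar across it, 32 long, 6 wide, 15 high; at 0 the bar lies along the head's x (port to port). The wrench, set parallel to it, first takes up about 0.5 rad of slack, then turns it
There are look-alikes about, which are no part of the job. What is shaped like the long_wrench but black is not meant. What is shaped like the short_wrench but yellow is not meant.

How it is judged:
By the outcome, as a careful person would: the job done as asked, in the order asked, and still so for the second after the job is handed in, with the robot touching nothing.
It also fails if it takes over 40 s, if anything falls off the work surface, if the arm or the gripper's body presses on something with over 40 N, if the wrist force passes 120 N, or if a joint passes its speed limit or range.

## Working session

There is one attempt and no reset: what is moved stays moved. The work goes in short steps, Python scripts to look and compute and a tool call to move; the robot and the scene stay as the last step left them, time stands still between calls to the robot, and variables do not carry over. Pictures are saved under pics/ and viewed, at most 10 in all, crops included, and the job is handed in when it is done.

Besides the shell and the picture viewer there is one more tool, called as name(argument=value, ...), one argument or row to a line, values as JSON. play_rows: Moves the arm, as the interface text tells. Shift numbers are shares of 0.15 m and turn numbers shares of 0.08 rad, none past 1 either way. Its arguments: {"type":"object","properties":{"rows":{"type":"array"},"squeeze":{"type":"number"}},"required":["rows"]}

```bash
mkdir -p pics; cat > h.py <<'E'
import numpy as np, cv2
from plant import r
def cap(n):
    c=r.capture(n); c['K']=np.array([[c['fx'],0,c['cx']],[0,c['fy'],c['cy']],[0,0,1.]]); c['d']=np.array(c['distortion'],float)
    c['R']=np.array(c['R']); c['t']=np.array(c['t']); return c
def ray(c,p):
    u=cv2.undistortPoints(np.array([[p]],float),c['K'],c['d'])[0,0]
    return -c['R'].T@c['t'], c['R'].T@np.array([u[0],u[1],1.])
def onz(c,p,z):
    o,d=ray(c,p); return o+d*(z-o[2])/d[2]
def proj(c,X):
    return cv2.projectPoints(np.array(X,float).reshape(-1,1,3),cv2.Rodrigues(c['R'])[0],c['t'],c['K'],c['d'])[0][:,0]
def tri(c1,p1,c2,p2):
    o1,d1=ray(c1,p1);o2,d2=ray(c2,p2)
    s=np.linalg.lstsq(np.c_[d1,-d2],o2-o1,rcond=None)[0]
    a,b=o1+d1*s[0],o2+d2*s[1]; return (a+b)/2,np.linalg.norm(a-b)
E
python3 - <<'E'
from h import *
for n in('top','side'):
    c=cap(n); cv2.imwrite(f'pics/{n}0.png',c['image']); print(n,(-c['R'].T@c['t']).round(3),c['R'].round(2).tolist(),c['fx'])
print(r.get_state())
E
```

```text
top [0.369 0.016 1.285] [[-0.02, -1.0, -0.0], [-0.99, 0.02, -0.14], [0.14, 0.0, -0.99]] 595.5443210263437
side [0.469 0.804 0.744] [[-0.99, -0.13, -0.0], [-0.09, 0.66, -0.75], [0.1, -0.74, -0.67]] 611.2696293060428
{'time_s': 0.1, 'joints': array([ 8.48038519e+01,  2.05879548e+01,  6.39601679e-01, -1.81542853e-02,
       -7.01350538e+01, -1.65064353e+01]), 'qd': array([ 0.0119804 , -0.08105382,  0.2761748 , -0.02100477, -0.00864543,
       -0.05247435]), 'joint_torque': array([-1.31422610e-03, -5.84162700e+01,  2.93751615e+01,  7.01537937e+00,
        1.01529653e-02, -5.36487744e-05]), 'tcp_pos': array([0.24947407, 0.62674458, 0.22571241]), 'eef_rot': array([ 1.79915181e+02, -7.33632417e-03, -2.17087593e+01]), 'contact_force': array([-0.00597245,  0.41538536,  0.54886337]), 'moment': array([-0.00704894,  0.0221778 , -0.0255839 ]), 'gripper_force': 0.0, 'gripper_width': 0.0873816311938111}
```

View pics/top0.png

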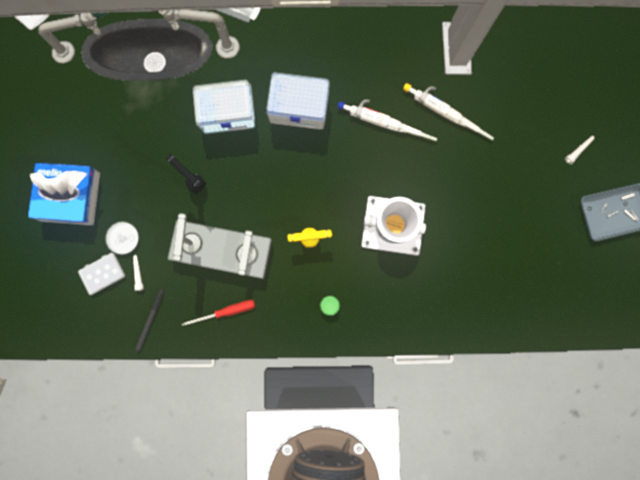

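View pics/side0.png

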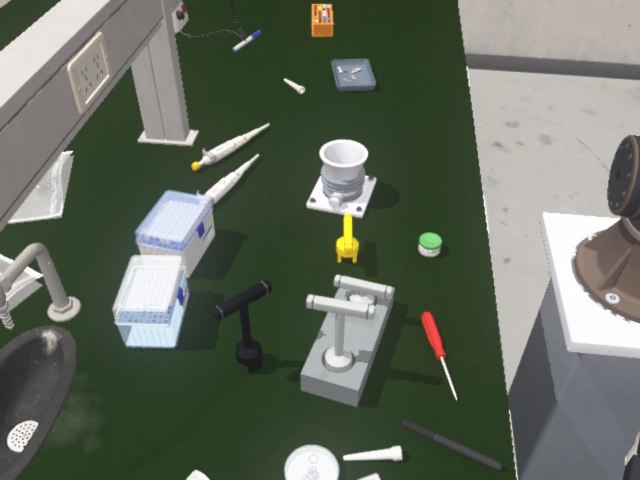

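The top view shows the stand at (220,248) with two steel tees: bars at (180,237) and (246,253). The pump head is at (396,222). The black tee is at (187,172) and the yellow tee at (310,237). In the side view the steel tee with the tall shank has its bar at (340,307), and the short steel one is at (363,287). The long steel wrench is therefore the one at top-view (180,237). I'll confirm that in an enlarged crop.

```bash
python3 - <<'E'
import cv2,numpy as np
t=cv2.imread('pics/top0.png');s=cv2.imread('pics/side0.png')
def z(im,x,y,w,h): return cv2.resize(im[y:y+h,x:x+w],(400,300),interpolation=cv2.INTER_CUBIC)
a=np.hstack([z(t,160,200,120,90),z(s,290,260,160,120)])
b=np.hstack([z(t,350,180,100,75),z(s,295,130,120,90)])
cv2.imwrite('pics/crop1.png',np.vstack([a,b]))
E
```

```text
(no output)
```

View pics/crop1.png

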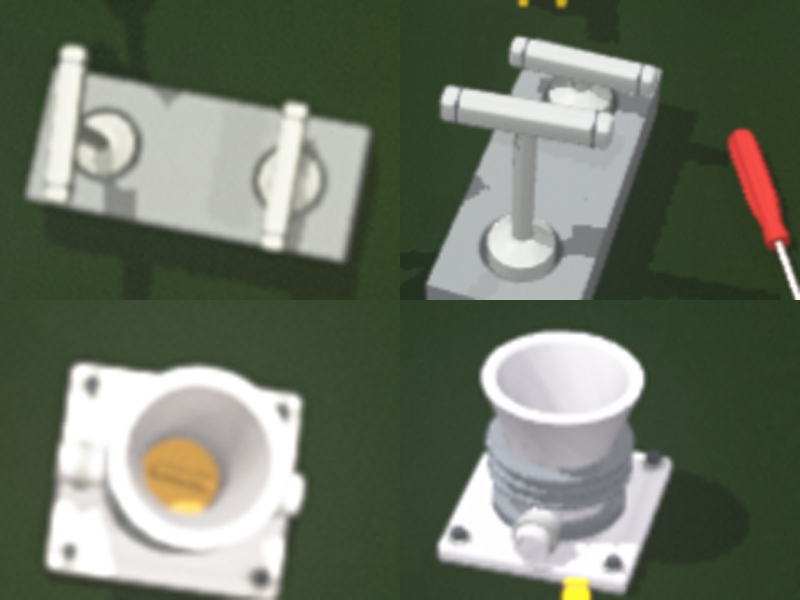

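The crop confirms it. The tall shank and bar at side view (310,302)–(372,311) and top view (182,214)–(177,259) is the long wrench; the other steel tee sits low in its hole. The nut bar is visible as a dark line in the bore at about top view (388..403, 222..228).

```bash
python3 - <<'E'
from h import *
t=cap('top');s=cap('side')
A=lambda x,y:(160+x*.3,200+y*.3); B=lambda x,y:(290+(x-400)*.4,260+y*.4)
C=lambda x,y:(350+x*.25,180+(y-300)*.25); D=lambda x,y:(295+(x-400)*.3,130+(y-300)*.3)
off=lambda p:(p[0]-.35,p[1]-.35)
print('bar tri',tri(t,A(64.5,123),s,B(527,114)))
e1,e2=onz(t,A(72,48),.157),onz(t,A(57,198),.157); d=e1-e2
print('bar top',e1,e2,(e1+e2)/2,np.linalg.norm(d),np.degrees(np.arctan2(d[1],d[0])))
e1,e2=onz(s,B(604,126),.152),onz(s,B(450,104),.152);d=e2-e1
print('bar side',e1,e2,(e1+e2)/2,np.linalg.norm(d),np.degrees(np.arctan2(d[1],d[0])))
print('rim',tri(t,C(196,457),s,D(562,377)),onz(t,C(196,457),.1),onz(s,D(562,377),.1))
b=[onz(t,C(*p),.01) for p in((92,385),(283,410),(262,577),(70,551))]
print('plate',np.mean(b,0));
for i in range(4): d=b[(i+1)%4]-b[i]; print(np.linalg.norm(d),np.degrees(np.arctan2(d[1],d[0])))
p,q=onz(t,C(78,462),.03),onz(t,C(293,494),.03);d=p-q; print('port',np.degrees(np.arctan2(d[1],d[0])),(p+q)/2)
p,q=onz(t,C(150,470),.039),onz(t,C(212,490),.039);d=p-q; print('nut',np.degrees(np.arctan2(d[1],d[0])),(p+q)/2,np.linalg.norm(d))
# stand hole of long wrench
print('hole',onz(t,A(104,145),.045),onz(t,A(290,180),.045))
# auto rim / bar masks
g=cv2.cvtColor(t['image'],cv2.COLOR_BGR2HSV)
cv2.imwrite('pics/nut.png',cv2.resize(t['image'][205:245,375:425],(800,640)[:2],interpolation=cv2.INTER_CUBIC)[:600])
E
```

```text
bar tri (array([0.50411653, 0.26951264, 0.14910732]), np.float64(0.00033938382187226855))
bar top [0.54688873 0.26398736 0.157     ] [0.46024144 0.27153001 0.157     ] [0.50356508 0.26775868 0.157     ] 0.0869749633801206 -4.9750537519446265
bar side [0.46371258 0.27531215 0.152     ] [0.5442691  0.27033449 0.152     ] [0.50399084 0.27282332 0.152     ] 0.08071015822085445 -3.5358683749808897
rim (array([ 0.53907816, -0.16294265,  0.09529446]), np.float64(2.586685080197338e-05)) [ 0.53839364 -0.1622338   0.1       ] [ 0.53858062 -0.15593132  0.1       ]
plate [ 0.53866419 -0.16492991  0.01      ]
0.1047876827532058 -98.51134312943502
0.09212656360521788 170.48029896918348
0.10434040571507462 81.22651870634127
0.09164242896450656 -9.244670834480361
port 80.46621997464575 [ 0.53718162 -0.16676477  0.03      ]
nut 70.91860584975053 [ 0.53495556 -0.16299591  0.039     ] 0.034362361612694646
hole [0.50229402 0.26743951 0.045     ] [0.4783343  0.14994437 0.045     ]
```

View pics/nut.png

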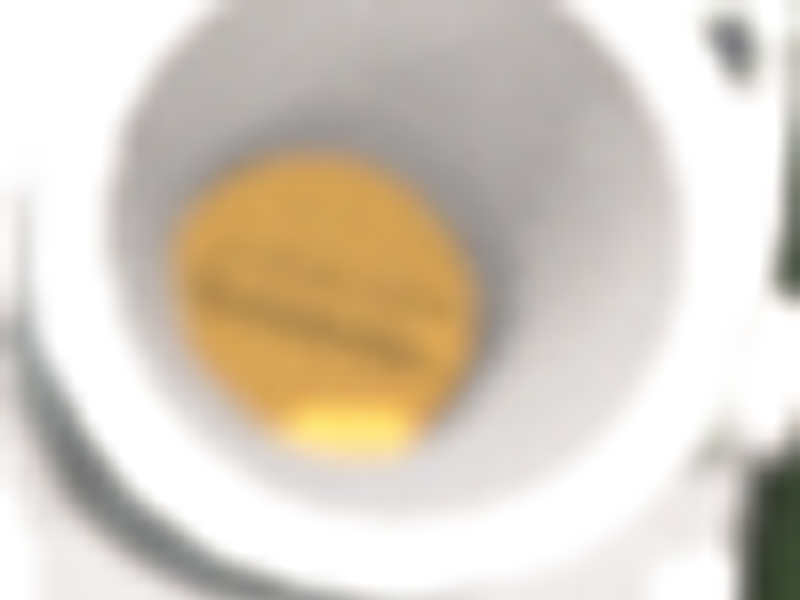

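The nut bar lies at about 72° world and the head's x axis at about 81°, so the nut angle is about 0.15. To keep joint 6 in range I grip at yaw −4, insert at yaw −108, and turn on to about −166.

play_rows(
  rows=[
    {"slide": [0.308,0.199,0],"delta_rot": [0,0,0],"fingers": 1},
    {"slide": [0.308,0.199,0],"delta_rot": [0,0,0],"fingers": 1},
    {"slide": [0.308,0.199,0],"delta_rot": [0,0,0],"fingers": 1},
    {"slide": [0.308,0.199,0],"delta_rot": [0,0,0],"fingers": 1},
    {"slide": [0.308,0.199,0],"delta_rot": [0,0,0],"fingers": 1},
    {"slide": [0.308,0.199,0],"delta_rot": [0,0,0],"fingers": 1},
    {"slide": [0.308,0.199,0],"delta_rot": [0,0,0],"fingers": 1},
    {"slide": [0.308,0.199,0],"delta_rot": [0,0,0],"fingers": 1},
  ],
  squeeze=50,
)

```text
time_s: 1.2
tcp_pos: [0.5055, 0.267, 0.2267]
eef_rot: [-180.0, -0.0, -21.7]
contact_force: [1.0, 0.9, -0.2]
gripper_width: 0.0878
gripper_force: 0.0
```

play_rows(
  rows=[
    {"slide": [0,0,0],"delta_rot": [0,0,-1],"fingers": 1},
    {"slide": [0,0,0],"delta_rot": [0,0,-1],"fingers": 1},
    {"slide": [0,0,0],"delta_rot": [0,0,-1],"fingers": 1},
    {"slide": [0,0,0],"delta_rot": [0,0,-0.8],"fingers": 1},
    {"slide": [0,0,0],"delta_rot": [0,0,0],"fingers": 1},
  ],
)

```text
time_s: 1.82
tcp_pos: [0.5047, 0.2685, 0.2265]
eef_rot: [180.0, 0.0, -4.3]
contact_force: [0.2, 0.0, 0.1]
gripper_width: 0.0876
gripper_force: 0.0
```

play_rows(
  rows=[
    {"slide": [0,0,0.22],"delta_rot": [0,0,0],"fingers": 1},
    {"slide": [0,0,0.22],"delta_rot": [0,0,0],"fingers": 1},
    {"slide": [0,0,0.2],"delta_rot": [0,0,0],"fingers": 0},
    {"slide": [0,0,0],"delta_rot": [0,0,0],"fingers": -1},
    {"slide": [0,0,0],"delta_rot": [0,0,0],"fingers": -1},
    {"slide": [0,0,0],"delta_rot": [0,0,0],"fingers": -1},
    {"slide": [0,0,0],"delta_rot": [0,0,0],"fingers": -1},
    {"slide": [0,0,0],"delta_rot": [0,0,0],"fingers": -1},
  ],
)

```text
time_s: 2.82
tcp_pos: [0.5049, 0.2687, 0.1311]
eef_rot: [-180.0, -0.0, -4.3]
contact_force: [-0.7, -0.1, 0.2]
gripper_width: 0.0333
gripper_force: 0.0
```

play_rows(
  rows=[
    {"slide": [0,0,0],"delta_rot": [0,0,0],"fingers": -1},
    {"slide": [0,0,0],"delta_rot": [0,0,0],"fingers": -1},
    {"slide": [0,0,0],"delta_rot": [0,0,0],"fingers": -1},
    {"slide": [0,0,0],"delta_rot": [0,0,0],"fingers": -1},
    {"slide": [0,0,0],"delta_rot": [0,0,0],"fingers": -1},
  ],
)

```text
time_s: 3.45
tcp_pos: [0.5048, 0.2687, 0.1306]
eef_rot: [-180.0, -0.0, -4.3]
contact_force: [-0.2, 1.6, 0.9]
gripper_width: 0.0137
gripper_force: 49.8
```

```bash
python3 - <<'E'
from h import *
s=r.get_state();print(s['tcp_pos'],s['gripper_width'],s['gripper_force'],s['contact_force'],s['moment'])
E
```

```text
[0.50478992 0.2686933  0.13062   ] 0.013657564223532462 49.84198272228241 [-0.24482081  1.59654624  0.94485586] [ 0.31963346  0.11544929 -0.04383793]
```

Gripped. Lift 0.135 m.

play_rows(
  rows=[
    {"slide": [0,0,-0.1],"delta_rot": [0,0,0],"fingers": -1},
    {"slide": [0,0,-0.2],"delta_rot": [0,0,0],"fingers": -1},
    {"slide": [0,0,-0.25],"delta_rot": [0,0,0],"fingers": -1},
    {"slide": [0,0,-0.25],"delta_rot": [0,0,0],"fingers": -1},
    {"slide": [0,0,-0.1],"delta_rot": [0,0,0],"fingers": -1},
    {"slide": [0,0,0],"delta_rot": [0,0,0],"fingers": -1},
  ],
)

```text
time_s: 4.2
tcp_pos: [0.5047, 0.2687, 0.2662]
eef_rot: [-179.9, -0.0, -4.3]
contact_force: [-0.7, 0.1, -2.8]
gripper_width: 0.0134
gripper_force: 49.8
```

```bash
python3 - <<'E'
from h import *
s=r.get_state();print(s['tcp_pos'],s['eef_rot'],s['gripper_width'],s['contact_force'],s['moment'])
c=cap('side');t=cap('top')
a=s['tcp_pos']+[0,0,.019]
print(proj(c,[a,a-[0,0,.14]]),proj(t,[a,a-[0,0,.14]]))
cv2.imwrite('pics/lift.png',np.hstack([cv2.resize(c['image'][130:430,220:490],(400,444)),cv2.resize(t['image'][130:330,60:240],(400,444))]))
E
```

```text
[0.50471793 0.26869964 0.26621316] [-1.79924071e+02 -3.93956173e-02 -4.29259786e+00] 0.013387474891578086 [-0.72484827  0.08082417 -2.76192298] [-0.0069045   0.06689457 -0.01746439]
[[343.51142899 225.67919362]
 [340.19062195 307.06969672]] [[162.29377032 227.49215547]
 [180.20887557 236.90253527]]
```

View pics/lift.png

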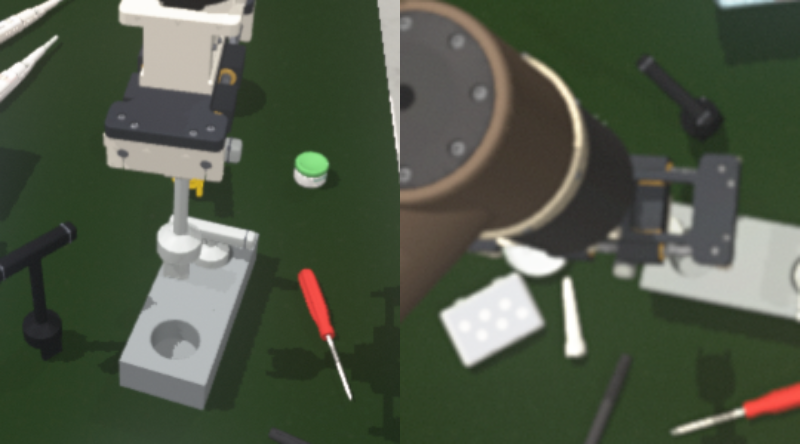

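The wrench hangs upright in the gripper: head at crop (180,240), empty hole at (175,340), short wrench still in the stand. Next is the move over to the pump.

play_rows(
  rows=[
    {"slide": [0.055,0.257,0],"delta_rot": [0,0,0],"fingers": -1},
    {"slide": [0.055,0.357,0],"delta_rot": [0,0,0],"fingers": -1},
    {"slide": [0.055,0.357,0],"delta_rot": [0,0,0],"fingers": -1},
    {"slide": [0.055,0.357,0],"delta_rot": [0,0,0],"fingers": -1},
    {"slide": [0.055,0.357,0],"delta_rot": [0,0,0],"fingers": -1},
    {"slide": [0.055,0.357,0],"delta_rot": [0,0,0],"fingers": -1},
    {"slide": [0.055,0.357,0],"delta_rot": [0,0,0],"fingers": -1},
    {"slide": [0.055,0.357,0],"delta_rot": [0,0,0],"fingers": -1},
  ],
)

```text
time_s: 5.3
tcp_pos: [0.5388, -0.1503, 0.2637]
eef_rot: [180.0, 0.2, -4.3]
contact_force: [1.8, 0.6, -2.0]
gripper_width: 0.0136
gripper_force: 49.8
```

play_rows(
  rows=[
    {"slide": [0,0.1,0],"delta_rot": [0,0,0],"fingers": -1},
    {"slide": [0,0,0],"delta_rot": [0,0,1],"fingers": -1},
    {"slide": [0,0,0],"delta_rot": [0,0,1],"fingers": -1},
    {"slide": [0,0,0],"delta_rot": [0,0,1],"fingers": -1},
    {"slide": [0,0,0],"delta_rot": [0,0,1],"fingers": -1},
    {"slide": [0,0,0],"delta_rot": [0,0,1],"fingers": -1},
    {"slide": [0,0,0],"delta_rot": [0,0,1],"fingers": -1},
    {"slide": [0,0,0],"delta_rot": [0,0,1],"fingers": -1},
  ],
)

```text
time_s: 6.3
tcp_pos: [0.5378, -0.1629, 0.264]
eef_rot: [179.9, 0.1, -36.5]
contact_force: [-0.4, -0.1, -2.0]
gripper_width: 0.0141
gripper_force: 49.8
```

play_rows(
  rows=[
    {"slide": [0,0,0],"delta_rot": [0,0,1],"fingers": -1},
    {"slide": [0,0,0],"delta_rot": [0,0,1],"fingers": -1},
    {"slide": [0,0,0],"delta_rot": [0,0,1],"fingers": -1},
    {"slide": [0,0,0],"delta_rot": [0,0,1],"fingers": -1},
    {"slide": [0,0,0],"delta_rot": [0,0,1],"fingers": -1},
    {"slide": [0,0,0],"delta_rot": [0,0,1],"fingers": -1},
    {"slide": [0,0,0],"delta_rot": [0,0,1],"fingers": -1},
    {"slide": [0,0,0],"delta_rot": [0,0,1],"fingers": -1},
  ],
)

```text
time_s: 7.3
tcp_pos: [0.5379, -0.1629, 0.264]
eef_rot: [179.9, 0.1, -73.2]
contact_force: [-0.1, -0.1, -1.7]
gripper_width: 0.0132
gripper_force: 49.8
```

play_rows(
  rows=[
    {"slide": [0,0,0],"delta_rot": [0,0,1],"fingers": -1},
    {"slide": [0,0,0],"delta_rot": [0,0,1],"fingers": -1},
    {"slide": [0,0,0],"delta_rot": [0,0,1],"fingers": -1},
    {"slide": [0,0,0],"delta_rot": [0,0,1],"fingers": -1},
    {"slide": [0,0,0],"delta_rot": [0,0,1],"fingers": -1},
    {"slide": [0,0,0],"delta_rot": [0,0,1],"fingers": -1},
    {"slide": [0,0,0],"delta_rot": [0,0,1],"fingers": -1},
    {"slide": [0,0,0],"delta_rot": [0,0,0.6],"fingers": -1},
  ],
)

```text
time_s: 8.3
tcp_pos: [0.5379, -0.1629, 0.264]
eef_rot: [179.9, -0.0, -108.0]
contact_force: [-0.6, -0.8, -2.2]
gripper_width: 0.0134
gripper_force: 49.8
```

```bash
python3 - <<'E'
from h import *
s=r.get_state();print(s['tcp_pos'],s['eef_rot'],s['joints'],s['contact_force'],s['moment'])
c=cap('side');t=cap('top')
a=s['tcp_pos']+[0,0,.019]
print(proj(c,[a,a-[0,0,.14]]))
cv2.imwrite('pics/over.png',np.hstack([cv2.resize(c['image'][60:240,260:420],(400,450),interpolation=cv2.INTER_CUBIC),cv2.resize(t['image'][130:310,330:490],(400,450),interpolation=cv2.INTER_CUBIC)]))
E
```

```text
[ 0.53785811 -0.16291395  0.26398381] [ 1.79852108e+02 -2.53083662e-02 -1.07971998e+02] [ 3.08296791e+00  8.71164750e+00 -1.03411403e+01 -3.11963929e-02
 -7.10943251e+01 -2.10448532e+01] [-0.64885786 -0.79672784 -2.21811111] [ 0.09914496 -0.06427562  0.01111561]
[[347.6554995   60.27935769]
 [345.05144417 131.44264754]]
```

View pics/over.png

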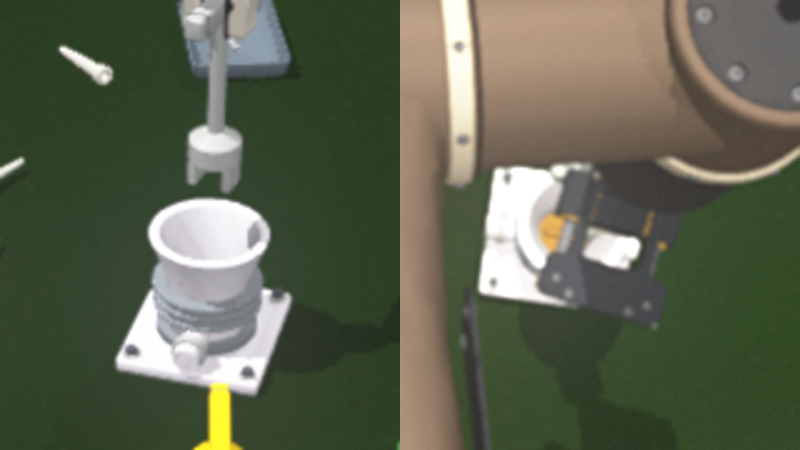

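The head hangs centred over the bore (crop (215,150), rim centre (209,237)) with the slot about parallel to the nut bar. Now the descent.

play_rows(
  rows=[
    {"slide": [0,-0.008,0.15],"delta_rot": [0,0,0],"fingers": -1},
    {"slide": [0,0,0.15],"delta_rot": [0,0,0],"fingers": -1},
    {"slide": [0,0,0.1],"delta_rot": [0,0,0],"fingers": -1},
    {"slide": [0,0,0.08],"delta_rot": [0,0,0],"fingers": -1},
    {"slide": [0,0,0.07],"delta_rot": [0,0,0],"fingers": -1},
    {"slide": [0,0,0.06],"delta_rot": [0,0,0],"fingers": -1},
  ],
)

```text
time_s: 9.15
tcp_pos: [0.5398, -0.1639, 0.1737]
eef_rot: [-180.0, 0.0, -107.9]
contact_force: [-0.5, -0.6, -2.6]
gripper_width: 0.0137
gripper_force: 49.8
```

play_rows(
  rows=[
    {"slide": [0,0,0.04],"delta_rot": [0,0,0],"fingers": -1},
    {"slide": [0,0,0.04],"delta_rot": [0,0,0],"fingers": -1},
    {"slide": [0,0,0.03],"delta_rot": [0,0,0],"fingers": -1},
  ],
)

```text
time_s: 9.52
tcp_pos: [0.5397, -0.164, 0.1573]
eef_rot: [-180.0, 0.0, -107.9]
contact_force: [0.7, 0.1, -3.6]
gripper_width: 0.0138
gripper_force: 49.8
```

play_rows(
  rows=[
    {"slide": [0,0,0.03],"delta_rot": [0,0,0],"fingers": -1},
    {"slide": [0,0,0.03],"delta_rot": [0,0,0],"fingers": -1},
    {"slide": [0,0,0.01],"delta_rot": [0,0,0],"fingers": -1},
  ],
)

```text
time_s: 9.9
tcp_pos: [0.5395, -0.1639, 0.1468]
eef_rot: [180.0, -0.0, -107.9]
contact_force: [0.6, 0.1, -2.3]
gripper_width: 0.0134
gripper_force: 49.8
```

play_rows(
  rows=[
    {"slide": [0,0,0.012],"delta_rot": [0,0,0],"fingers": -1},
    {"slide": [0,0,0.008],"delta_rot": [0,0,0],"fingers": -1},
    {"slide": [0,0,0],"delta_rot": [0,0,0],"fingers": -1},
  ],
)

```text
time_s: 10.28
tcp_pos: [0.54, -0.164, 0.1445]
eef_rot: [-180.0, 0.0, -107.9]
contact_force: [0.3, 0.4, 1.4]
gripper_width: 0.0136
gripper_force: 49.8
```

Seated on the flange. Turning clockwise.

play_rows(
  rows=[
    {"slide": [0,0,0],"delta_rot": [0,0,0.8],"fingers": -1},
    {"slide": [0,0,0],"delta_rot": [0,0,0.8],"fingers": -1},
    {"slide": [0,0,0],"delta_rot": [0,0,0.8],"fingers": -1},
    {"slide": [0,0,0],"delta_rot": [0,0,0.8],"fingers": -1},
    {"slide": [0,0,0],"delta_rot": [0,0,0.8],"fingers": -1},
    {"slide": [0,0,0],"delta_rot": [0,0,0.8],"fingers": -1},
    {"slide": [0,0,0],"delta_rot": [0,0,0.8],"fingers": -1},
    {"slide": [0,0,0],"delta_rot": [0,0,0.8],"fingers": -1},
  ],
)

```text
time_s: 11.28
tcp_pos: [0.5397, -0.1641, 0.1445]
eef_rot: [-180.0, -0.0, -137.3]
contact_force: [-0.3, 0.1, 1.7]
gripper_width: 0.0132
gripper_force: 49.9
```

```bash
python3 -c "
from plant import r
s=r.get_state();print(s['tcp_pos'],s['eef_rot'],s['contact_force'],s['moment'])"
```

```text
[ 0.53968222 -0.16409549  0.14452267] [-1.79977140e+02 -3.06642338e-04 -1.37324757e+02] [-0.27099653  0.12605534  1.69771761] [-0.02610938  0.58733009 -0.00083652]
```

play_rows(
  rows=[
    {"slide": [0,0,0],"delta_rot": [0,0,0.8],"fingers": -1},
    {"slide": [0,0,0],"delta_rot": [0,0,0.8],"fingers": -1},
    {"slide": [0,0,0],"delta_rot": [0,0,0.8],"fingers": -1},
    {"slide": [0,0,0],"delta_rot": [0,0,0.8],"fingers": -1},
    {"slide": [0,0,0],"delta_rot": [0,0,0.8],"fingers": -1},
  ],
)

```text
time_s: 11.9
tcp_pos: [0.5392, -0.164, 0.1445]
eef_rot: [180.0, -0.0, -155.7]
contact_force: [-3.4, 0.7, 3.4]
gripper_width: 0.0137
gripper_force: 49.9
```

```bash
python3 -c "
from plant import r
s=r.get_state();print(s['tcp_pos'],s['eef_rot'],s['contact_force'],s['moment'])"
```

```text
[ 0.53919665 -0.16395785  0.14449568] [ 1.79991314e+02 -3.72603008e-02 -1.55651749e+02] [-3.36966638  0.69790726  3.434637  ] [0.49783084 1.03271389 0.14523247]
```

play_rows(
  rows=[
    {"slide": [0,0,0],"delta_rot": [0,0,0.7],"fingers": -1},
    {"slide": [0,0,0],"delta_rot": [0,0,0.7],"fingers": -1},
    {"slide": [0,0,0],"delta_rot": [0,0,0.6],"fingers": -1},
  ],
)

```text
time_s: 12.28
tcp_pos: [0.5391, -0.1639, 0.1445]
eef_rot: [180.0, -0.0, -164.8]
contact_force: [-2.9, 1.0, 4.1]
gripper_width: 0.0135
gripper_force: 49.9
```

```bash
python3 -c "
from plant import r
s=r.get_state();print(s['tcp_pos'],s['eef_rot'],s['contact_force'],s['moment'],s['gripper_width'])"
```

```text
[ 0.53912688 -0.16388268  0.14450469] [ 1.79986813e+02 -3.94688493e-02 -1.64799586e+02] [-2.91410563  1.01369882  4.09432505] [0.73694382 1.16851379 0.17161353] 0.013543207153248851
```

play_rows(
  rows=[
    {"slide": [0,0,0],"delta_rot": [0,0,0.4],"fingers": -1},
    {"slide": [0,0,0],"delta_rot": [0,0,0.4],"fingers": -1},
  ],
)

```text
time_s: 12.52
tcp_pos: [0.5394, -0.1639, 0.1445]
eef_rot: [180.0, -0.0, -168.4]
contact_force: [-3.7, 0.5, 5.7]
gripper_width: 0.0137
gripper_force: 49.9
```

```bash
python3 -c "
from plant import r
s=r.get_state();print(s['tcp_pos'],s['eef_rot'],s['contact_force'],s['moment'],s['gripper_width'])"
```

```text
[ 0.53939447 -0.16390864  0.14446927] [ 1.79999283e+02 -1.39451067e-02 -1.68440942e+02] [-3.65008778  0.50010199  5.66262026] [0.98345231 1.48508914 0.16950575] 0.013667402114902407
```

play_rows(
  rows=[
    {"slide": [0,0,0],"delta_rot": [0,0,0.4],"fingers": -1},
    {"slide": [0,0,0],"delta_rot": [0,0,0.4],"fingers": -1},
  ],
)

```text
time_s: 12.78
tcp_pos: [0.5394, -0.1639, 0.1445]
eef_rot: [-180.0, -0.0, -172.1]
contact_force: [-3.1, 2.1, 5.0]
gripper_width: 0.0137
gripper_force: 50.0
```

```bash
python3 -c "
from plant import r
s=r.get_state();print(s['tcp_pos'],s['eef_rot'],s['contact_force'],s['moment'],s['gripper_width'])"
```

```text
[ 0.5394404  -0.16385248  0.14449743] [-1.79998713e+02 -1.41884259e-02 -1.72094233e+02] [-3.12671245  2.08837788  4.97462921] [1.02645048 1.51272607 0.34001535] 0.013709830380181184
```

play_rows(
  rows=[
    {"slide": [0,0,0],"delta_rot": [0,0,0.4],"fingers": -1},
    {"slide": [0,0,0],"delta_rot": [0,0,0.2],"fingers": -1},
  ],
)

```text
time_s: 13.02
tcp_pos: [0.5394, -0.1639, 0.1445]
eef_rot: [-180.0, -0.0, -174.8]
contact_force: [-4.1, 2.3, 6.6]
gripper_width: 0.0137
gripper_force: 50.3
```

```bash
python3 -c "
from plant import r
s=r.get_state();print(s['tcp_pos'],s['eef_rot'],s['contact_force'],s['moment'],s['gripper_width'])"
```

```text
[ 0.5394322  -0.16390857  0.14453304] [-1.79988816e+02 -1.86357320e-02 -1.74796751e+02] [-4.08677536  2.34414252  6.58648833] [0.97493531 1.56352987 0.55658758] 0.013690824333237159
```

play_rows(
  rows=[
    {"slide": [0,0,0],"delta_rot": [0,0,0.4],"fingers": -1},
    {"slide": [0,0,0],"delta_rot": [0,0,0.3],"fingers": -1},
    {"slide": [0,0,0],"delta_rot": [0,0,0],"fingers": -1},
  ],
)

```text
time_s: 13.4
tcp_pos: [0.5398, -0.164, 0.1445]
eef_rot: [-180.0, 0.0, -178.0]
contact_force: [-3.5, 1.5, 5.2]
gripper_width: 0.0138
gripper_force: 50.9
```

```bash
python3 -c "
from plant import r
s=r.get_state();print(s['tcp_pos'],s['eef_rot'],s['contact_force'],s['moment'],s['gripper_width'],s['joints'])"
```

```text
[ 0.53979604 -0.16401846  0.14452482] [-1.79971179e+02  1.60817353e-02 -1.77963775e+02] [-3.52902361  1.45364403  5.1696058 ] [0.62868378 1.18203078 0.94752208] 0.013783166107684994 [ 2.99432493e+00  1.40834948e+01 -2.00070415e+01  3.51284079e-02
 -5.58938712e+01 -9.09777975e+01]
```

The torque rose to 0.95 N m against a friction of 0.12–0.17, so the nut is hard against its stop. I'll relax the wind-up, release and retreat upward.

play_rows(
  rows=[
    {"slide": [0,0,0],"delta_rot": [0,0,-0.8],"fingers": -1},
    {"slide": [0,0,0],"delta_rot": [0,0,-0.5],"fingers": -1},
    {"slide": [0,0,0],"delta_rot": [0,0,0],"fingers": 0},
    {"slide": [0,0,0],"delta_rot": [0,0,0],"fingers": 0},
    {"slide": [0,0,0],"delta_rot": [0,0,0],"fingers": 0},
    {"slide": [0,0,0],"delta_rot": [0,0,0],"fingers": 0},
    {"slide": [0,0,0],"delta_rot": [0,0,0],"fingers": 0},
    {"slide": [0,0,0],"delta_rot": [0,0,0],"fingers": 0},
  ],
)

```text
time_s: 14.4
tcp_pos: [0.5397, -0.1639, 0.144]
eef_rot: [180.0, 0.0, -172.1]
contact_force: [0.3, 1.0, 0.1]
gripper_width: 0.0439
gripper_force: 0.0
```

play_rows(
  rows=[
    {"slide": [0,0,-0.05],"delta_rot": [0,0,0],"fingers": 0},
    {"slide": [0,0,-0.15],"delta_rot": [0,0,0],"fingers": 0},
    {"slide": [0,0,-0.3],"delta_rot": [0,0,0],"fingers": 0},
    {"slide": [0,0,-0.3],"delta_rot": [0,0,0],"fingers": 0},
    {"slide": [0.3,0,0],"delta_rot": [0,0,0],"fingers": 0},
    {"slide": [0.3,0,0],"delta_rot": [0,0,0],"fingers": 0},
    {"slide": [0,0,0],"delta_rot": [0,0,0],"fingers": 0},
  ],
)

```text
time_s: 15.28
tcp_pos: [0.4483, -0.1767, 0.2655]
eef_rot: [-180.0, 0.1, -172.1]
contact_force: [1.6, -0.0, 0.2]
gripper_width: 0.0436
gripper_force: 0.0
```

```bash
python3 - <<'E'
from h import *
c=cap('side');t=cap('top')
cv2.imwrite('pics/end.png',np.hstack([cv2.resize(c['image'][80:400,240:480],(400,533),interpolation=cv2.INTER_CUBIC),cv2.resize(t['image'][140:300,350:470],(400,533),interpolation=cv2.INTER_CUBIC)]))
E
```

```text
(no output)
```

View pics/end.png

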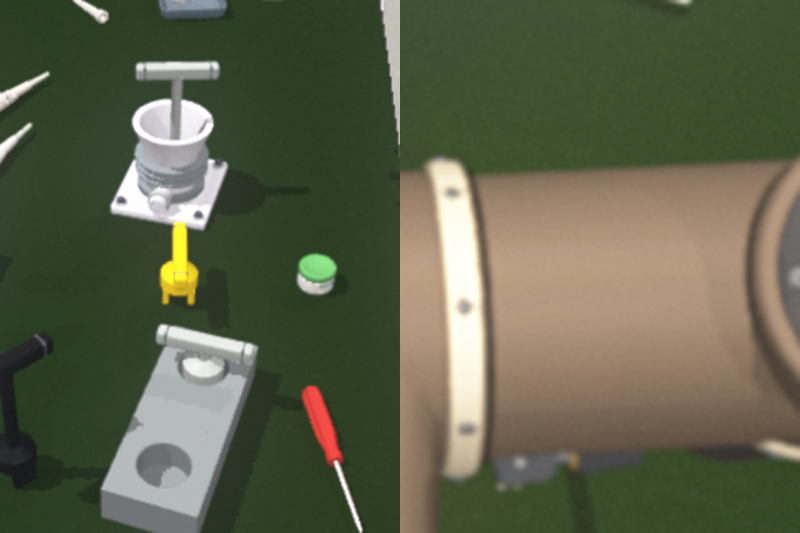

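The long wrench stands upright in the bore (bar at crop (177,70)). The short one is still in the stand at (205,345), and the gripper is clear. Handing in.

```bash
python3 -c "
from plant import r
print(r.close_job())"
```

```text
the job is handed in; nothing more can be done
None
```

I set the long wrench on the nut, turned it clockwise to its stop (torque rose to about 0.95 N m) and left it standing there; the short wrench is still in the stand, and the job was handed in at about 15 s.

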